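# Clamp a bearing with coarse and fine coaxial feed

### The arm

A 6-joint arm with a two-finger parallel gripper is mounted at the origin on a cart in front of the work surface, level with it; the furniture and walls round the work are solid. World frame = base frame: x ahead of the robot, y to its left, z up, the work surface at z = 0. Lengths are in mm, angles in rad, forces in N, time in s.
With the tool pointing down it reaches from about 400 to 825 mm from the base axis. Payload 7 kg.
Tool frame: the origin (TCP) lies at the centre of the arm's flange, where the gripper is bolted on; the fingertips stand 173 mm ahead of it and the grasp point (between the pads) lies 155 mm ahead of it; z points along the fingers, y is the line along which they close (so a half turn about z gives the same grasp; the last joint's range is limited). The gripper opens to 85 mm and grips with 20 to 120 N. Pads are 22 mm wide; open, the fingers measure 114 mm over their backs; the gripper's body (76 mm by 85 mm) begins 54 mm behind the grasp point. The pads swing forward as they close: fully open they stand 13 mm farther back than shut.
Start: joints at [1.416, 0.359, 0.012, 0, -1.224, -0.288], TCP at [289.223, 609.874, 404.702] pointing down, gripper open.
Joint ranges: [-3.07, 3.07], [-1.43, 2.12], [-1.02, 1.25], [-3.03, 1.67], [-3.05, -0], [-3.03, 3.03]. Speed limits (rad/s): [2.39, 2.39, 3.01, 3.14, 3.14, 3.14].

### API

Orientations are given as a unit quaternion [x, y, z, w].
In Python, from station import * gives the robot as it stands.
- The arm moves only by the tool drive_tool, never from a script. Its argument "increments" is a list of rows, each a list of 7 numbers: the shift along the world's x, y, z each as a share of 0.2 m, from -1 to 1, then the turn, a rotation vector about the world's x, y, z each as a share of pi/2 rad, from -1 to 1, then the gripper command: -1 is shut, 1 is fully open, values between are in proportion. A call has 1 to 12 rows; each row is the pose to reach, as a shift and turn from the pose commanded when the call began; what a row does not reach only later rows make up. A row lasts 1/10 s, in which the tool goes at most 50 mm and 8.59 degrees, less where a joint would pass 70% of its speed; a pose out of reach is approached as far as the arm can. A call with a number of a shift or a turn outside -1 to 1 is refused whole. A call with a gripper value outside its range is refused whole. The fingers move at their own pace and stop on an object; "force" is the grip in N (left out, the last holds). Time passes only in rows, so rows that repeat a pose let the fingers close. It gives the time, the measured TCP pose, the force, the opening and the grip force at its end, in the units of the state.
- read_state(): the state, without advancing time (a new reading comes with each control period).
- camera(name): name is "scene" or "top"; returns the picture (480x640x3 uint8, red, green, blue); there is no depth.
- camera_info(name): a dict with "intrinsics" (3x3 intrinsics, pixels), "pose" (4x4, takes a point from camera to world coordinates). Camera axes: x right, y up, looking along -z (the intrinsics and any distortion apply to the point x, -y, -z); pixel columns grow to the right and rows downward; lengths in mm; the calibration is good to about 2 mm. A picture is of the moment at which its call begins. camera_info takes no time and is no camera call.
- close_job(): hands the job in; it is judged then, once.
Trained networks look in the newest picture that a camera, given by its name, has taken for a name from the list of things; names that differ only in an ending like _2 or _b are one class to them, and where a whole thing is asked for, a point or a joint stands for the part that bears it (a point fixed in the world has none). Each returns a list of dicts, best first, with "confidence" (0 to 1); they miss things now and then, are a little off and sometimes report something else, mostly with a low value. They report only what shows in the picture. A call takes as long as a camera call. They do not tell look-alikes from the thing itself.
- find_in(label, camera): "centre" ([x, y, z] in mm, in world coordinates, good to about 4 mm: the middle of the surface that is visible of it).
The state is a dict: "time": time; "q": joint angles; "joint_vel": joint speeds; "joint_torque": joint torques, N m; "eef_pos": TCP position; "orientation": TCP orientation; "contact_force": force on the tool from outside, world axes, zero at the start; "moment": the same for the moment, N m; "gripper_width": finger opening in mm; "finger_force": force on a finger pad.
Only numpy, scipy, OpenCV 4.12 (cv2) and the standard library are available. Lean on these libraries where they do the work, as an engineer would, in place of code of your own. Each camera call takes 0.05 s, during which the arm holds its last target. There are 200 camera calls.

### The job

Turn the black outer ring of the fixture's coaxial knob clockwise until the brass jaw has pushed the bearing home into the vee stop and just presses on it lightly, with about 6 N; leave the inner knob alone meanwhile. Then let go and turn the small inner knob clockwise to bring the clamping force up to about 15 N, never above 25 N, and take the hand away. Do not disturb the bolt, the sleeve or the other things on the bench.

Things in the scene. Friction and masses are not known exactly. Their poses are not given: they have to be found in the camera images.
- fixture: clamping fixture bolted to the bench: dark steel base plate 100 x 260 mm, 14 mm thick, with a green gear housing 84 x 90 mm, 50 mm high, at one end. Origin on the bench under the axis of the coaxial knobs; z up, y is the way the jaw is fed, towards the vee stop; the plate reaches from y = -50 to +210 mm. A finned metal panel lies to its right and a lamp stands beyond: keep clear of them.
- coarse_grip (a point): on the knob axis, 72 mm above the bench, 10 mm below the top of the black fluted outer ring: 56 mm in diameter, 60 to 82 mm above the bench, on a 40 mm neck 10 mm high over the housing. Axes as the fixture's. Friction leaves the moment felt at rest anywhere within 0.22 N m of the load's share: compare readings after equal small steps the same way; load shows as an anticlockwise change on the hand.
- fine_grip (a point): on the same axis, 103 mm above the bench, 9 mm below the top of the bright inner knob. That knob is 26 mm in diameter and stands from 84 to 112 mm above the bench, clear of the ring. Axes as the fixture's.
- coarse (a joint): angle of the outer ring, rad, 0 at the start, growing clockwise seen from above; turns freely many times. It feeds the jaw 10 mm per rad; 10 to 22 mm are to be closed. Friction holds it where it is left: turning takes 0.22 N m, plus 0.010 N m per newton of jaw force (0.06 more at 6 N). With the bearing home the jaw force grows by about 65 N per rad of the ring.
- fine (a joint): angle of the inner knob, rad, 0 at the start, growing clockwise seen from above. It feeds the jaw 2 mm per rad (and shifts the ring along by as much, without turning it). Friction 0.06 N m, plus 0.002 N m per newton of jaw force; it stays where it is left. With the bearing home the jaw force grows by about 13 N per rad of this knob.
- jaw: the moving brass jaw, 36 mm wide, on a sprung stem (8 N/mm), fed along the fixture's y. Its origin moves with it but lies on the fixture's axis, on the bench; its face is 80 mm from that origin along y.
- bearing: steel ball bearing, 52 mm in diameter, 15 mm high, 0.09 to 0.18 kg, lying loose on the base plate between the jaw and a steel vee stop (120 degrees, 24 mm high). The stop is locked in a different place each time and its position is not reported: the bearing starts 2 to 8 mm short of its seat, up to 2 mm to a side. Origin at the centre of its underside. Sliding it takes less than 2 N.
- bolt: M12 steel bolt, 58 mm high, 20 mm across, standing loose on its head on the robot's side of the fixture; origin at its underside; leave it standing where it is
- sleeve: copper sleeve, 28 mm in diameter, 45 mm high, standing loose near the fixture; origin at its underside; leave it standing where it is
Things that resemble listed ones, but are neither listed nor needed, are in the scene too. Of the things like the bearing, leave any that is red; of the rest the smaller one is meant.

How it is judged (in metres and radians):
On the way, in this order (a step that is already met when the one before it is completed fails the run):
1. with the inner knob still unturned, the outer ring has brought the jaw on to the bearing, home in the vee, with a light force (3 to 10 N) (contact force between jaw and bearing between 3 and 10 N and value of joint fine between -0.15 and 0.15 rad and value of joint coarse above 0.5 rad), for 0.3 s.
2. the inner knob, turned clockwise, has raised the jaw force above 11 N (contact force between jaw and bearing above 11 N and value of joint fine above 0.25 rad), for 0.2 s.
At the end, for the whole second after the job is handed in: the bearing is clamped in the vee stop by the jaw with 11 to 19 N, the inner knob more than 0.25 rad clockwise of its start, nothing moving (all of step 2 and contact force between jaw and bearing below 19 N and linear speed of bearing below 0.01 m/s); the robot touches nothing.
It fails at once if the jaw presses the bearing with more than 25 N (contact force between jaw and bearing above 25 N).
It fails at once if a bystander (the bolt or the sleeve) is moved by more than 20 mm (distance of any of bolt, sleeve from where it was at the start of the episode above 0.02 m).
It also fails if it takes over 72 s, if anything falls off the work surface, if the arm or the gripper's body presses on something with over 40 N, if the wrist force passes 120 N, or if a joint passes its speed limit or range.

## Working session

There is one attempt and no reset: what is moved stays moved. The work goes in short steps, Python scripts to look and compute and a tool call to move; the robot and the scene stay as the last step left them, time stands still between calls to the robot, and variables do not carry over. Pictures are saved under pics/ and viewed, at most 10 in all, crops included, and the job is handed in when it is done.

Besides the shell and the picture viewer there is one more tool, called after "Call:" as name(argument=value, ...), one argument or row to a line, values as JSON. drive_tool: Moves the arm, as the interface text tells. Its arguments: {"type":"object","properties":{"increments":{"type":"array"},"force":{"type":"number"}},"required":["increments"]}

```bash
mkdir -p pics; cat > h.py <<'E'
from station import *
import numpy as np, cv2
def save(n,f,crop=None,s=1):
    im=camera(n)[...,::-1]
    if crop: im=im[crop[1]:crop[3],crop[0]:crop[2]]
    if s!=1: im=cv2.resize(im,None,fx=s,fy=s,interpolation=cv2.INTER_CUBIC)
    cv2.imwrite('pics/'+f,np.ascontiguousarray(im))
def ray(n,u,v):
    i=camera_info(n);K=np.array(i['intrinsics']);P=np.array(i['pose'])
    d=np.linalg.inv(K)@[u,v,1];d=P[:3,:3]@[d[0],-d[1],-d[2]]
    return P[:3,3],d/np.linalg.norm(d)
def tri(*obs):
    A=np.zeros((3,3));b=np.zeros(3);R=[ray(*o) for o in obs]
    for o,d in R:
        M=np.eye(3)-np.outer(d,d);A+=M;b+=M@o
    x=np.linalg.solve(A,b);return x,[np.linalg.norm((np.eye(3)-np.outer(d,d))@(x-o)) for o,d in R]
def atz(n,u,v,z):
    o,d=ray(n,u,v);return o+d*(z-o[2])/d[2]
def proj(n,p):
    i=camera_info(n);K=np.array(i['intrinsics']);P=np.array(i['pose'])
    c=P[:3,:3].T@(np.array(p)-P[:3,3]);q=K@[c[0],-c[1],-c[2]];return q[:2]/q[2]
E
python3 - <<'E'
from h import *
save('scene','s0.png');save('top','t0.png')
for n in('scene','top'):
    i=camera_info(n);print(n,np.round(i['pose'],3).tolist(),i['intrinsics'],[k for k in i])
    for l in('fixture','coarse_grip','fine_grip','jaw','bearing','bolt','sleeve'):
        print(l,[(np.round(r['centre']).tolist(),round(r['confidence'],2)) for r in find_in(l,n)[:3]])
print(read_state())
E
```

```text
scene [[0.762, 0.48, -0.434, 63.739], [-0.647, 0.542, -0.536, -258.536], [-0.022, 0.689, 0.724, 773.852], [0.0, 0.0, 0.0, 1.0]] [[537.36915066   0.         325.40670285]
 [  0.         537.36915066 234.51496539]
 [  0.           0.           1.        ]] ['intrinsics', 'pose']
fixture [([455.0, 223.0, 27.0], 0.7)]
coarse_grip [([456.0, 217.0, 29.0], 0.67)]
fine_grip [([452.0, 221.0, 33.0], 0.67)]
jaw []
bearing [([344.0, 388.0, 15.0], 0.92), ([468.0, 325.0, 29.0], 0.77), ([599.0, 318.0, 16.0], 0.73)]
bolt [([320.0, 288.0, 28.0], 0.74)]
sleeve [([658.0, 142.0, 29.0], 0.65)]
top [[-0.006, 0.999, -0.041, 442.018], [-1.0, -0.007, -0.022, 252.837], [-0.022, 0.041, 0.999, 934.473], [0.0, 0.0, 0.0, 1.0]] [[463.66247279   0.         311.16355753]
 [  0.         463.66247279 245.24125844]
 [  0.           0.           1.        ]] ['intrinsics', 'pose']
fixture [([471.0, 278.0, 14.0], 0.97)]
coarse_grip [([468.0, 276.0, 10.0], 0.58)]
fine_grip [([468.0, 274.0, 12.0], 0.61)]
jaw []
bearing [([348.0, 389.0, 15.0], 0.95), ([598.0, 320.0, 20.0], 0.82)]
bolt [([471.0, 278.0, 14.0], 0.68)]
sleeve [([662.0, 149.0, 42.0], 0.54), ([468.0, 324.0, 28.0], 0.43)]
{'time': 0.8, 'q': array([ 1.41612680e+00,  3.58561647e-01,  1.18941138e-02, -1.21411246e-05,
       -1.22411035e+00, -2.88088502e-01]), 'joint_vel': array([ 0.00017113, -0.00010428,  0.00058531,  0.00117112,  0.00089338,
       -0.0002249 ]), 'joint_torque': array([-4.28437297e-04, -5.82874990e+01,  2.93632489e+01,  6.94116846e+00,
       -6.61159011e-04, -5.98387729e-06]), 'eef_pos': array([289.20260082, 609.86915573, 404.72230723]), 'orientation': array([ 9.75595127e-01, -2.19577204e-01, -6.31139702e-06, -8.82016186e-06]), 'contact_force': array([ 0.40119803,  0.68558102, -0.16718656]), 'moment': array([ 0.00473632,  0.04274009, -0.02297449]), 'finger_force': 0.0, 'gripper_width': 85.41158834113351}
```

View pics/s0.png

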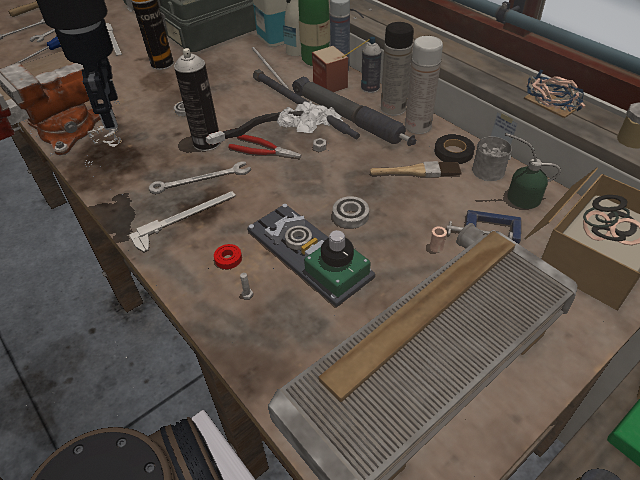

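View pics/t0.png

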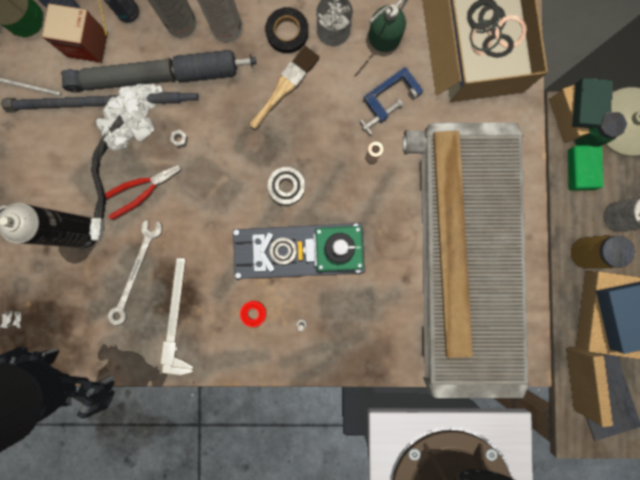

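The fixture lies with its feed axis about along world +y. The knobs are at about (340,246) in top and (337,242) in scene, and the bearing is at (283,250) in top. The bolt is at (301,325) in top and the sleeve at (375,149). The finned panel starts at column 425.

```bash
python3 - <<'E'
from h import *
a=camera('scene')[195:305,240:390,::-1];b=camera('top')[210:290,225:375,::-1]
a=cv2.resize(a,None,fx=5.3,fy=5.3,interpolation=cv2.INTER_CUBIC);b=cv2.resize(b,None,fx=5.3,fy=5.3,interpolation=cv2.INTER_CUBIC)
cv2.imwrite('pics/a.png',a);cv2.imwrite('pics/b.png',b)
E
```

```text
(no output)
```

View pics/a.png

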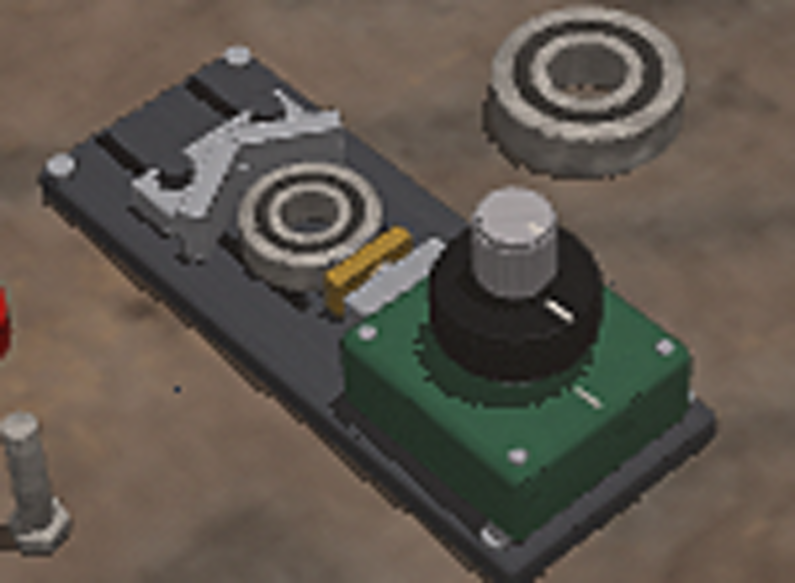

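View pics/b.png

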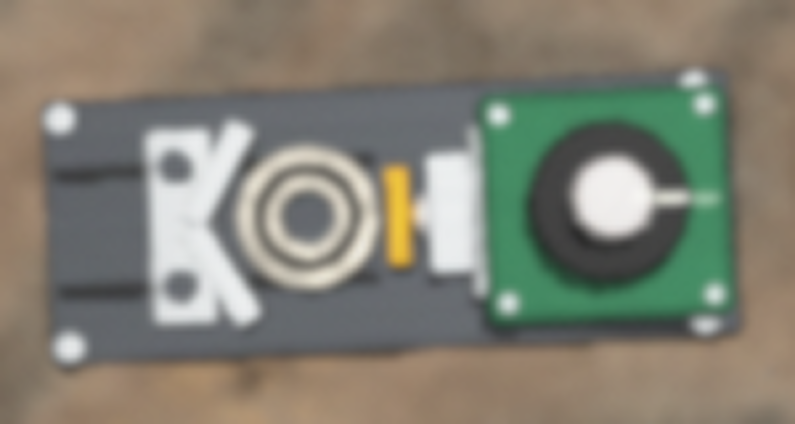

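The crops are clear. The inner knob's top centre is at scene (337.2,235.6) and top (340.5,247.2). The ring centre is at top (339.7,248.3). The far-end plate screws are at top crop (60,118) and (70,348), and the housing screws are visible too.

```bash
python3 - <<'E'
from h import *
T=lambda u,v:('top',225+u/5.3,210+v/5.3)
S=lambda u,v:('scene',240+u/5.3,195+v/5.3)
print('fine top',tri(T(612,197),S(515,215)))
print('fine112',atz(*T(612,197),112),atz(*S(515,215),112),'ring82',atz(*T(608,203),82))
hs=[atz(*T(*p),65) for p in((500,116),(705,104),(714,294),(508,303))]
print(np.round(hs,1),np.mean(hs,0))
a,b=[atz(*T(*p),16) for p in((60,118),(70,348))]
print('end',a,b)
m=(a+b)/2-np.mean(hs,0);print('yaw of y axis',np.degrees(np.arctan2(m[1],m[0])),np.degrees(np.arctan2(*(a-b)[[1,0]])), np.degrees(np.arctan2(*((hs[1]-hs[2])[[1,0]]))))
print('housing screws tri',tri(T(500,116),S(368,333)) ,tri(T(508,303),S(517,456)))
print('bolt',tri(('top',301,325),('scene',240+20/5.3,195+425/5.3)))
E
```

```text
fine top (array([473.2258038 , 217.74525403, 111.24446501]), [np.float64(1.5984233300654256), np.float64(1.5984233300654198)])
fine112 [471.92998575 218.75316269 112.        ] [474.07611186 216.29213337 112.        ] ring82 [470.94919694 218.91345337  82.        ]
[[502.6 256.2  65. ]
 [506.3 183.6  65. ]
 [439.1 181.2  65. ]
 [436.4 253.8  65. ]] [471.13904508 218.71445768  65.        ]
end [506.59199316 421.78009773  16.        ] [420.26602529 417.98686631  16.        ]
yaw of y axis 92.19485286236797 2.5160034865798493 2.109396914236977
housing screws tri (array([484.75553714, 270.44474515,   5.97755929]), [np.float64(26.046263919038783), np.float64(26.046263919038733)]) (array([456.00983428, 236.3113987 , -14.89505728]), [np.float64(26.734832833053986), np.float64(26.734832833053918)])
bolt (array([326.84679477, 292.57302827,  55.00164669]), [np.float64(0.9103087902212179), np.float64(0.9103087902211238)])
```

The knob axis is at about (472, 218) and its top at 111, which matches the text. Now I'll move above it.

Call:
drive_tool(
  increments=[
    [0.46,-0.98,0,0,0,0.318,1],
    [0.46,-0.98,0,0,0,0.318,1],
    [0.46,-0.98,0,0,0,0.318,1],
    [0.46,-0.98,0,0,0,0.318,1],
    [0.46,-0.98,0,0,0,0.318,1],
    [0.46,-0.98,0,0,0,0.318,1],
    [0.46,-0.98,0,0,0,0.318,1],
    [0.46,-0.98,0,0,0,0.318,1],
  ],
)

```text
time: 1.7
eef_pos: [381.0, 414.8, 404.6]
orientation: [1.0, 0.029, 0.0, -0.0]
contact_force: [0.3, 0.8, 0.4]
gripper_width: 85.4
finger_force: 0.0
```

Call:
drive_tool(
  increments=[
    [0.455,-0.98,0,0,0,0,1],
    [0.455,-0.98,0,0,0,0,1],
    [0.455,-0.98,-0.2,0,0,0,1],
    [0.455,-0.98,-0.35,0,0,0,1],
    [0.455,-0.98,-0.45,0,0,0,1],
    [0.455,-0.98,-0.45,0,0,0,1],
    [0.455,-0.98,-0.45,0,0,0,1],
    [0.455,-0.98,-0.45,0,0,0,1],
    [0.455,-0.98,-0.45,0,0,0,1],
    [0.455,-0.98,-0.45,0,0,0,1],
  ],
)

```text
time: 2.7
eef_pos: [472.2, 219.0, 315.7]
orientation: [1.0, 0.029, 0.001, -0.001]
contact_force: [0.7, 1.0, -1.4]
gripper_width: 85.4
finger_force: 0.0
```

```bash
python3 - <<'E'
from h import *
a=camera('scene')[175:305,220:390,::-1]
cv2.imwrite('pics/c.png',cv2.resize(a,None,fx=4.5,fy=4.5,interpolation=cv2.INTER_CUBIC))
s=read_state();print(s)
E
```

```text
{'time': 2.75, 'q': array([ 8.11434750e-01,  1.83892882e-01, -4.50603380e-01,  8.82370974e-05,
       -9.34594617e-01,  8.17280254e-01]), 'joint_vel': array([-0.00480461,  0.00266282, -0.0068725 , -0.00076779,  0.00152949,
        0.00064634]), 'joint_torque': array([ 1.88646221e-02, -4.00895941e+01,  2.52264673e+01,  5.95879465e+00,
        3.44198466e-03, -5.64099464e-03]), 'eef_pos': array([472.14495404, 218.78015468, 315.56147319]), 'orientation': array([ 9.99579585e-01,  2.89814519e-02,  6.29761887e-04, -5.76019503e-04]), 'contact_force': array([-1.04551438, -0.61079363,  0.65766274]), 'moment': array([-0.01130047,  0.07151029, -0.01520528]), 'finger_force': 0.0, 'gripper_width': 85.20244971972271}
```

View pics/c.png

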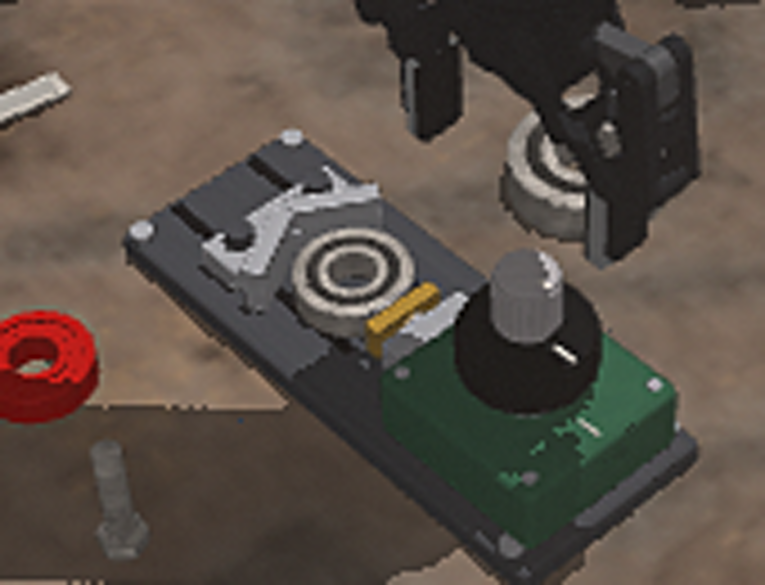

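Fingers are open, straddling above the knob, and the view of the jaw, bearing and vee is clear. Now down on to the ring and close gently.

Call:
drive_tool(
  increments=[
    [0,0,-0.15,0,0,0,1],
    [0,0,-0.3,0,0,0,1],
    [0,0,-0.4,0,0,0,1],
    [0,0,-0.44,0,0,0,1],
    [0,0,-0.44,0,0,0,1],
    [0,0,-0.44,0,0,0,1],
  ],
  force=40,
)

```text
time: 3.35
eef_pos: [472.6, 218.4, 227.7]
orientation: [1.0, 0.029, 0.001, -0.0]
contact_force: [0.0, 0.5, 0.8]
gripper_width: 85.6
finger_force: 0.0
```

Call:
drive_tool(
  increments=[
    [0,0,0,0,0,0,-1],
    [0,0,0,0,0,0,-1],
    [0,0,0,0,0,0,-1],
    [0,0,0,0,0,0,-1],
    [0,0,0,0,0,0,-1],
    [0,0,0,0,0,0,-1],
    [0,0,0,0,0,0,-1],
    [0,0,0,0,0,0,-1],
  ],
)

```text
time: 4.15
eef_pos: [472.5, 218.0, 228.0]
orientation: [1.0, 0.028, 0.001, -0.0]
contact_force: [-1.5, -0.6, 7.7]
gripper_width: 54.8
finger_force: 40.9
```

```bash
cat > m.py <<'E'
from h import *
# average a few readings; camera call advances one period of 0.05 s
L=[]
for i in range(3):
    camera('top');s=read_state();L.append(np.r_[s['contact_force'],s['moment']])
L=np.array(L)
x,y,_,_=s['orientation']
print(s['time'],'F',L.mean(0)[:3].round(2),'Mz',L[:,5].round(3),L[:,5].mean().round(3),'q6tau',s['joint_torque'][5].round(3),'q6',s['q'][5].round(4),'yaw',round(2*np.arctan2(y,x),4),'pos',s['eef_pos'].round(2),s['gripper_width'].round(1),s['finger_force'].round(1))
E
python3 m.py
```

```text
Traceback (most recent call last):
  File "m.py", line 8, in <module>
    print(s['time'],'F',L.mean(0)[:3].round(2),'Mz',L[:,5].round(3),L[:,5].mean().round(3),'q6tau',s['joint_torque'][5].round(3),'q6',s['q'][5].round(4),'yaw',round(2*np.arctan2(y,x),4),'pos',s['eef_pos'].round(2),s['gripper_width'].round(1),s['finger_force'].round(1))
                                                                                                                                                                                                                      ^^^^^^^^^^^^^^^^^^^^^^^^
AttributeError: 'float' object has no attribute 'round'
```

Call:
drive_tool(
  increments=[
    [0,0,0,0,0,-0.05,-1],
    [0,0,0,0,0,-0.1,-1],
    [0,0,0,0,0,-0.15,-1],
    [0,0,0,0,0,-0.2,-1],
    [0,0,0,0,0,-0.25,-1],
    [0,0,0,0,0,-0.3,-1],
    [0,0,0,0,0,-0.35,-1],
    [0,0,0,0,0,-0.4,-1],
    [0,0,0,0,0,-0.45,-1],
    [0,0,0,0,0,-0.5,-1],
    [0,0,0,0,0,-0.5,-1],
    [0,0,0,0,0,-0.5,-1],
  ],
)

```text
time: 5.5
eef_pos: [472.6, 218.5, 228.0]
orientation: [0.934, -0.356, 0.001, -0.001]
contact_force: [-1.4, 2.0, 6.4]
gripper_width: 54.7
finger_force: 41.1
```

```bash
sed -i "s/s\['gripper_width'\].round(1),s\['finger_force'\].round(1)/round(s['gripper_width'],1),round(s['finger_force'],1)/" m.py; python3 m.py
python3 - <<'E'
from h import *
a=camera('scene')[195:305,240:390,::-1];b=camera('top')[210:290,225:375,::-1]
a=cv2.resize(a,(795,583),interpolation=cv2.INTER_CUBIC)
cv2.imwrite('pics/d.png',a)
cv2.imwrite('pics/e.png',cv2.resize(b,(795,424),interpolation=cv2.INTER_CUBIC))
E
```

```text
5.65 F [-1.63  1.34  5.28] Mz [-0.194 -0.248 -0.231] -0.224 q6tau 0.217 q6 0.0318 yaw -0.7286 pos [472.65 218.49 228.03] 55.0 41.1
```

View pics/d.png

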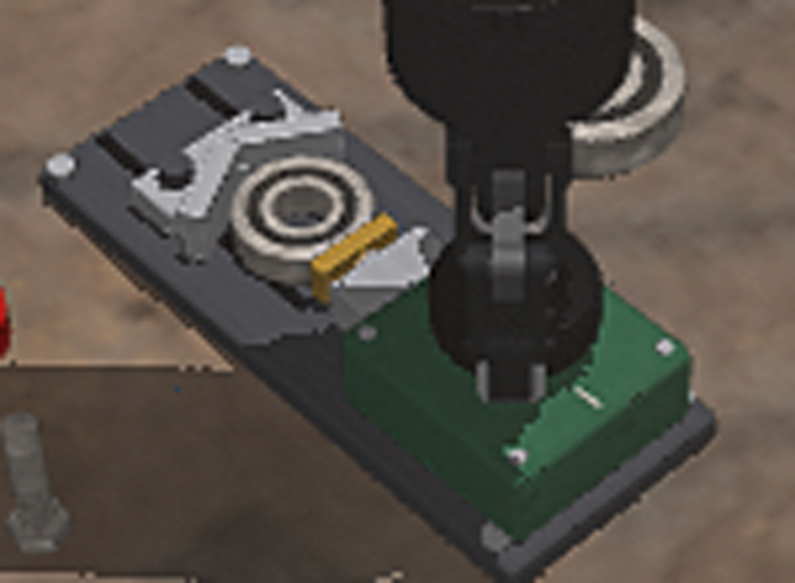

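The jaw has met the bearing and is pushing it: in the crop the bearing moved from (310,213) to (302,204) and is still short of the vee. I'll measure the rest in the top view.

View pics/e.png

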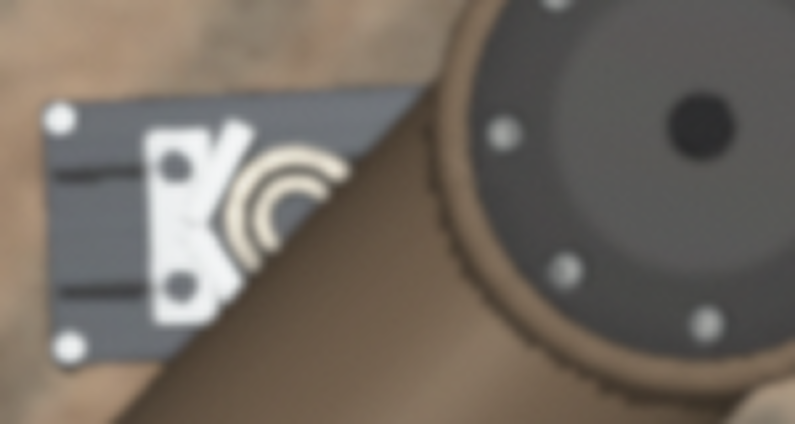

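The bearing's left edge is at about 224 in the top crop, and I expect it seated at about 219–222, so 1–2 mm remain. From here I take small equal steps, watching the moment and tracking the bearing's shift in the scene camera.

```bash
cat > m.py <<'E'
from h import *
import os
n=8;M=[];T=[];I=[]
for i in range(n):
    I.append(camera('scene')[...,::-1].astype(np.float32));s=read_state();M.append(s['moment'][2]);T.append(s['joint_torque'][5])
g=cv2.cvtColor(np.mean(I,0).astype(np.float32),cv2.COLOR_BGR2GRAY)
if not os.path.exists('ref.npy'): np.save('ref.npy',g)
r=np.load('ref.npy')
def shift(x0,y0,x1,y1):
    W=np.eye(2,3,dtype=np.float32)
    try: _,W=cv2.findTransformECC(r[y0:y1,x0:x1],g[y0:y1,x0:x1],W,cv2.MOTION_TRANSLATION,(3,200,1e-6),None,1)
    except cv2.error as e: return 'fail'
    return W[:,2].round(2)
x,y,_,_=s['orientation']
print('t',round(s['time'],2),'Mz',np.mean(M).round(4),'sd',np.std(M).round(3),'tau',np.round(T[0],3),np.mean(T).round(4),'yaw',round(2*np.arctan2(y,x),4),'F',s['contact_force'].round(1),'bearing',shift(285,226,304,247),'static',shift(250,200,275,230))
E
python3 m.py
```

```text
t 6.15 Mz -0.214 sd 0.032 tau 0.217 0.2167 yaw -0.7286 F [-1.8  2.3  5. ] bearing [0. 0.] static [-0.  0.]
```

Call:
drive_tool(
  increments=[
    [0,0,0,0,0,-0.02,-1],
    [0,0,0,0,0,-0.02,-1],
    [0,0,0,0,0,-0.02,-1],
  ],
)

```text
time: 6.45
eef_pos: [472.7, 218.5, 228.0]
orientation: [0.929, -0.371, 0.001, -0.001]
contact_force: [-1.0, 1.9, 4.6]
gripper_width: 54.7
finger_force: 41.1
```

```bash
python3 m.py
```

```text
t 6.85 Mz -0.1955 sd 0.024 tau 0.201 0.1994 yaw -0.76 F [-2.   1.9  5. ] bearing [-0.11 -0.09] static [ 0. -0.]
```

Call:
drive_tool(
  increments=[
    [0,0,0,0,0,-0.02,-1],
    [0,0,0,0,0,-0.02,-1],
    [0,0,0,0,0,-0.02,-1],
  ],
)

```text
time: 7.15
eef_pos: [472.7, 218.5, 228.0]
orientation: [0.923, -0.385, 0.001, -0.001]
contact_force: [-2.4, 2.9, 5.8]
gripper_width: 54.5
finger_force: 41.1
```

```bash
python3 m.py
```

```text
t 7.55 Mz -0.1892 sd 0.034 tau 0.2 0.1987 yaw -0.7914 F [-2.   2.1  5.5] bearing [-0.23 -0.16] static [ 0.   -0.01]
```

Tracking works, at about 0.14 px per step, and the joint torque reading is clean at 0.199 as the baseline. I'll continue.

Call:
drive_tool(
  increments=[
    [0,0,0,0,0,-0.02,-1],
    [0,0,0,0,0,-0.02,-1],
    [0,0,0,0,0,-0.02,-1],
  ],
)

```text
time: 7.85
eef_pos: [472.7, 218.5, 228.0]
orientation: [0.917, -0.4, 0.001, -0.001]
contact_force: [-0.5, 2.1, 5.7]
gripper_width: 55.2
finger_force: 41.1
```

```bash
python3 m.py
```

```text
t 8.25 Mz -0.2046 sd 0.028 tau 0.2 0.1986 yaw -0.8229 F [-0.6  1.2  5. ] bearing [-0.34 -0.26] static [ 0. -0.]
```

Call:
drive_tool(
  increments=[
    [0,0,0,0,0,-0.02,-1],
    [0,0,0,0,0,-0.02,-1],
    [0,0,0,0,0,-0.02,-1],
  ],
)

```text
time: 8.55
eef_pos: [472.7, 218.6, 228.0]
orientation: [0.91, -0.414, 0.001, -0.001]
contact_force: [-0.9, 2.0, 5.8]
gripper_width: 54.8
finger_force: 41.2
```

```bash
python3 m.py
```

```text
t 8.95 Mz -0.212 sd 0.027 tau 0.208 0.2069 yaw -0.8541 F [-1.5  2.3  5.7] bearing [-0.41 -0.33] static [ 0. -0.]
```

Call:
drive_tool(
  increments=[
    [0,0,0,0,0,-0.02,-1],
    [0,0,0,0,0,-0.02,-1],
    [0,0,0,0,0,-0.02,-1],
  ],
)

```text
time: 9.25
eef_pos: [472.7, 218.6, 228.0]
orientation: [0.904, -0.428, 0.001, -0.001]
contact_force: [-1.0, 3.1, 5.8]
gripper_width: 54.8
finger_force: 41.2
```

```bash
python3 m.py
```

```text
t 9.65 Mz -0.1798 sd 0.033 tau 0.201 0.1991 yaw -0.8855 F [-2.5  1.9  6.4] bearing [-0.45 -0.31] static [ 0. -0.]
```

Call:
drive_tool(
  increments=[
    [0,0,0,0,0,-0.02,-1],
    [0,0,0,0,0,-0.02,-1],
    [0,0,0,0,0,-0.02,-1],
  ],
)

```text
time: 9.95
eef_pos: [472.7, 218.6, 228.0]
orientation: [0.897, -0.443, 0.001, -0.001]
contact_force: [-1.2, 1.8, 5.9]
gripper_width: 54.7
finger_force: 41.2
```

```bash
python3 m.py
```

```text
t 10.35 Mz -0.1784 sd 0.024 tau 0.201 0.1988 yaw -0.9169 F [-2.7  1.9  5.1] bearing [-0.58 -0.52] static [ 0. -0.]
```

Call:
drive_tool(
  increments=[
    [0,0,0,0,0,-0.02,-1],
    [0,0,0,0,0,-0.02,-1],
    [0,0,0,0,0,-0.02,-1],
  ],
)

```text
time: 10.65
eef_pos: [472.8, 218.6, 228.0]
orientation: [0.89, -0.457, 0.0, -0.002]
contact_force: [-1.3, 2.3, 6.1]
gripper_width: 55.1
finger_force: 41.2
```

```bash
python3 m.py
```

```text
t 11.05 Mz -0.1765 sd 0.03 tau 0.201 0.1988 yaw -0.9482 F [-1.9  1.7  5.4] bearing [-0.65 -0.57] static [ 0.   -0.01]
```

Call:
drive_tool(
  increments=[
    [0,0,0,0,0,-0.02,-1],
    [0,0,0,0,0,-0.02,-1],
    [0,0,0,0,0,-0.02,-1],
  ],
)

```text
time: 11.35
eef_pos: [472.8, 218.7, 228.0]
orientation: [0.882, -0.47, 0.0, -0.002]
contact_force: [-1.6, 2.7, 5.5]
gripper_width: 54.6
finger_force: 41.2
```

```bash
python3 m.py
```

```text
t 11.75 Mz -0.1627 sd 0.027 tau 0.186 0.1839 yaw -0.9797 F [-1.1  1.9  5.8] bearing [-0.68 -0.59] static [ 0. -0.]
```

The torque dropped by 0.015 and the bearing has nearly stopped, so contact with the vee is beginning.

Call:
drive_tool(
  increments=[
    [0,0,0,0,0,-0.02,-1],
    [0,0,0,0,0,-0.02,-1],
    [0,0,0,0,0,-0.02,-1],
  ],
)

```text
time: 12.05
eef_pos: [472.8, 218.6, 228.0]
orientation: [0.875, -0.484, 0.0, -0.002]
contact_force: [-0.5, 2.4, 6.0]
gripper_width: 54.8
finger_force: 41.1
```

```bash
python3 m.py
```

```text
t 12.45 Mz -0.1436 sd 0.029 tau 0.165 0.1628 yaw -1.011 F [-0.4  1.7  5.1] bearing [-0.68 -0.6 ] static [ 0. -0.]
```

Load is now about 3.6–4 N and the bearing is stationary at home. One more step.

Call:
drive_tool(
  increments=[
    [0,0,0,0,0,-0.018,-1],
    [0,0,0,0,0,-0.018,-1],
    [0,0,0,0,0,-0.018,-1],
  ],
)

```text
time: 12.75
eef_pos: [472.8, 218.6, 228.0]
orientation: [0.868, -0.497, 0.0, -0.002]
contact_force: [-1.3, 2.4, 6.1]
gripper_width: 55.0
finger_force: 41.1
```

```bash
python3 m.py
```

```text
t 13.15 Mz -0.1155 sd 0.022 tau 0.108 0.1066 yaw -1.0392 F [-0.6  2.1  6. ] bearing [-0.69 -0.62] static [ 0. -0.]
```

About 6 N by angle and torque. Now release, rise and grip the inner knob.

Call:
drive_tool(
  increments=[
    [0,0,0,0,0,0,1],
    [0,0,0,0,0,0,1],
    [0,0,0,0,0,0,1],
    [0,0,0,0,0,0,1],
    [0,0,0.08,0,0,0,1],
    [0,0,0.155,0,0,0,1],
    [0,0,0.155,0,0,0,1],
    [0,0,0.155,0,0,0,1],
  ],
)

```text
time: 13.95
eef_pos: [472.1, 217.8, 257.7]
orientation: [0.868, -0.497, -0.0, -0.0]
contact_force: [0.2, 0.1, -0.7]
gripper_width: 85.2
finger_force: 0.0
```

```bash
python3 m.py
```

```text
t 14.35 Mz -0.0005 sd 0.028 tau 0.0 0.0001 yaw -1.0397 F [-0.4  0.8 -0.1] bearing [-0.69 -0.62] static [ 0. -0.]
```

Call:
drive_tool(
  increments=[
    [0,0,0,0,0,0,-1],
    [0,0,0,0,0,0,-1],
    [0,0,0,0,0,0,-1],
    [0,0,0,0,0,0,-1],
    [0,0,0,0,0,0,-1],
    [0,0,0,0,0,0,-1],
    [0,0,0,0,0,0,-1],
    [0,0,0,0,0,0,-1],
    [0,0,0,0,0,0,-1],
    [0,0,0,0,0,0,-1],
  ],
  force=35,
)

```text
time: 15.35
eef_pos: [473.0, 218.4, 258.2]
orientation: [0.868, -0.497, 0.001, -0.001]
contact_force: [4.5, 0.0, -0.6]
gripper_width: 24.9
finger_force: 36.3
```

```bash
python3 m.py; python3 -c "
from h import *
save('scene','f.png',(220,145,390,305),3.5)"
```

```text
t 15.75 Mz -0.0099 sd 0.035 tau 0.017 0.0165 yaw -1.0393 F [ 4.8  1.2 -1.8] bearing [-0.68 -0.62] static [ 0. -0.]
```

View pics/f.png

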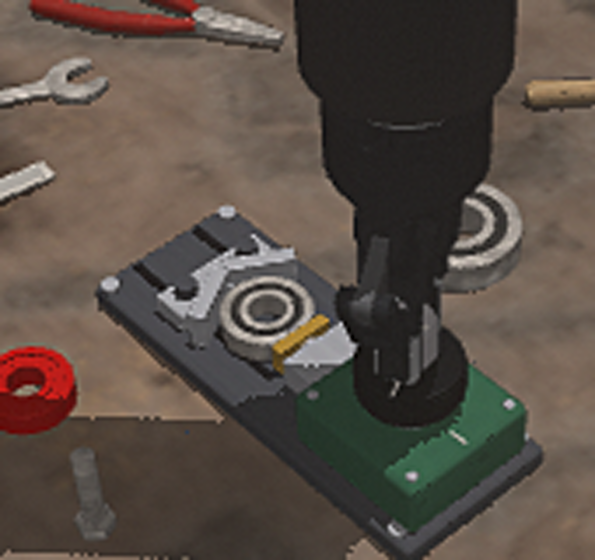

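The fingers hold the inner knob (width 24.9) and the bearing sits in the vee with the jaw on it. Now 0.7 rad clockwise.

Call:
drive_tool(
  increments=[
    [0,0,0,0,0,-0.045,-1],
    [0,0,0,0,0,-0.09,-1],
    [0,0,0,0,0,-0.135,-1],
    [0,0,0,0,0,-0.18,-1],
    [0,0,0,0,0,-0.225,-1],
    [0,0,0,0,0,-0.27,-1],
    [0,0,0,0,0,-0.315,-1],
    [0,0,0,0,0,-0.36,-1],
    [0,0,0,0,0,-0.405,-1],
    [0,0,0,0,0,-0.445,-1],
    [0,0,0,0,0,-0.445,-1],
    [0,0,0,0,0,-0.445,-1],
  ],
)

```text
time: 17.0
eef_pos: [473.3, 218.5, 258.2]
orientation: [-0.645, 0.764, -0.0, 0.002]
contact_force: [6.2, 0.9, -3.0]
gripper_width: 25.2
finger_force: 36.2
```

```bash
python3 m.py; python3 -c "
from h import *
save('scene','g.png',(220,145,390,305),3.5)"
```

```text
t 17.4 Mz -0.0127 sd 0.023 tau 0.008 0.0222 yaw 4.5449 F [ 7.1  0.4 -2.4] bearing [-0.76 -0.64] static [ 0.01 -0.01]
```

View pics/g.png

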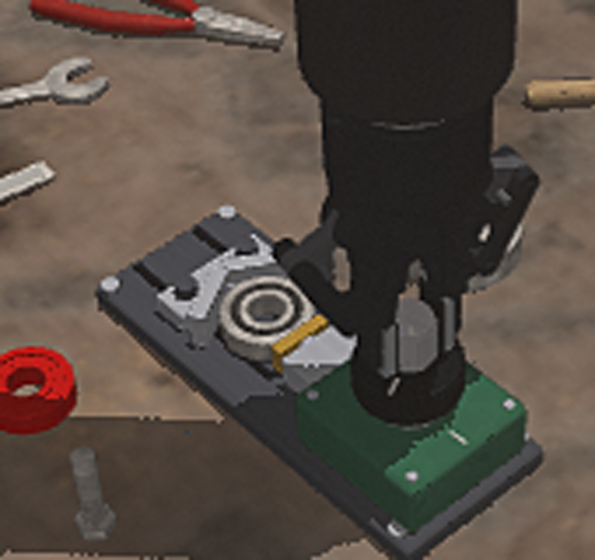

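The knob turned 0.699 rad, the grip is firm, and the ring mark and bearing have not moved. Release and withdraw upwards.

Call:
drive_tool(
  increments=[
    [0,0,0,0,0,0,1],
    [0,0,0,0,0,0,1],
    [0,0,0,0,0,0,1],
    [0,0,0,0,0,0,1],
    [0,0,0,0,0,0,1],
    [0,0,0.15,0,0,0,1],
    [0,0,0.35,0,0,0,1],
    [0,0,0.55,0,0,0,1],
    [0,0,0.6,0,0,0,1],
    [0,0,0.6,0,0,0,1],
    [0,0,0.6,0,0,0,1],
  ],
)

```text
time: 18.55
eef_pos: [471.8, 217.6, 376.8]
orientation: [-0.645, 0.764, 0.0, -0.0]
contact_force: [-0.1, 0.9, -0.3]
gripper_width: 85.7
finger_force: 0.0
```

```bash
python3 m.py; python3 -c "
from h import *
save('scene','i.png',(240,195,390,305),5.3)"
```

```text
t 18.95 Mz 0.0063 sd 0.016 tau 0.0 -0.0 yaw 4.5444 F [-0.9  0.8  0.6] bearing [-0.78 -0.65] static [ 0.01 -0.  ]
```

View pics/i.png

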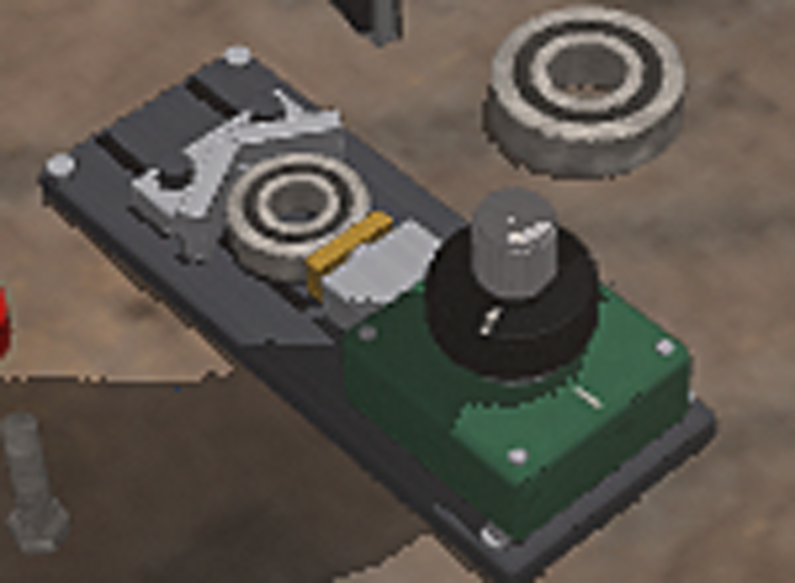

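The hand is clear, the ring's mark has turned about 1.1 rad, the inner knob has turned, and the bearing is seated in the vee with the bolt still standing. I'm handing the job in.

```bash
python3 -c "
from station import *
print(close_job())"
```

```text
the job is handed in; nothing more can be done
None
```

The job is handed in, with no verdict returned: the bearing is seated in the vee with the ring set to an estimated 6 N, the inner knob was turned 0.70 rad to an estimated 15 N, and the hand is clear (clamp force worked out from angles and torque, not measured).

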